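Hang the dial gauge on the sprung hook of its stand

ROBOT

A 6-joint arm with a two-finger parallel gripper is mounted at the origin on the work surface. World frame = base frame: x ahead of the robot, y to its left, z up, the work surface at z = 0. Lengths are in mm, angles in degrees, forces in N, time in s.
With the tool pointing down it reaches from about 350 to 850 mm from the base axis. Payload 8.1 kg.
Tool frame: the origin (TCP) lies at the very end of the fingers, on their centre line; the grasp point (between the pads) lies 19 mm behind it; z points along the fingers, y is the direction in which the jaws open and shut (so a half turn about z gives the same grasp; the last joint's range is limited). The gripper opens to 85 mm and grips with 20 to 120 N. Pads are 22 mm wide; open, the fingers measure 114 mm over their backs; the gripper's body (76 mm by 85 mm) begins 54 mm behind the grasp point. The pads swing forward as they close: fully open they stand 13 mm farther back than shut.
Start: joints at [68.56, 7.471, 85.268, -0, 87.261, -4.893], TCP at [170.859, 575.163, 231.292] pointing down, gripper open.
Joint ranges: [-169.43, 169.43], [-51.17, 129.36], [1.28, 143.12], [-76.62, 256.62], [0, 156.53], [-152.29, 152.29]. Speed limits (degrees/s): [136.94, 136.94, 159.86, 180, 180, 180].

INTERFACE

Orientations are given as [roll, pitch, yaw] about the fixed x, y, z axes, in that order (R = Rz(yaw) Ry(pitch) Rx(roll)).
In Python, from bench import r, eyes gives the robot as it stands. The module is installed in compiled form; this text tells all that it offers.
- The arm moves only by the tool play_rows, never from a script. Its argument "deltas" is a list of rows, each a list of 3 entries, a list of its own where there are three numbers: the shift along the tool's x, y, z in m, then the turn, a rotation vector about the tool's x, y, z in rad, then the closure, from 0 (fully open) to 1 (shut). A call has 1 to 8 rows; each row shifts and turns the pose as measured when the row begins, along the tool's axes as they then stand; what a row does not reach is not made up. A row lasts 1/8 s, in which the tool goes at most 62.5 mm and 10.7 degrees, less where a joint would pass 70% of its speed; a pose out of reach is approached as far as the arm can. A call with a gripper value outside its range is refused whole. The fingers move at their own pace and stop on an object; "force" is the grip in N (left out, the last holds). Time passes only in rows, so rows that do not move let the fingers close. It gives the time, the measured TCP pose, the force and the opening at its end, in the units of the state.
- r.sense(): the state, without advancing time (a new reading comes with each control period).
- eyes.snapshot(name): name is "scene" or "top" or "wrist"; returns the picture (400x640x3 uint8, red, green, blue); there is no depth.
- eyes.get_calibration(name): a dict with "mtx" (3x3 intrinsics, pixels), "D" ([k1, k2, p1, p2, k3] as OpenCV has them; the pictures are not rectified), "R" (3x3) and "t" (3): a world point X has camera coordinates R X + t; the wrist camera has in their place "T_tool_cam" (4x4, takes a point from camera to tool coordinates, whose origin is the TCP and whose axes are the flange's). Camera axes: x right, y down, z forward; pixel columns grow to the right and rows downward; lengths in mm; the calibration is good to about 2 mm. A picture is of the moment at which its call begins: read the wrist's pose just before it. get_calibration takes no time and is no camera call.
- r.hand_in(): hands the job in, once; it reports no verdict.
The state is a dict: "time": time; "joint_pos": joint angles; "qd": joint speeds; "joint_efforts": joint torques, N m; "tool_pos": TCP position; "tcp_rot": TCP orientation; "ft_force": force on the tool from outside, world axes, zero at the start; "wrist_torque": the same for the moment, N m; "finger_gap": finger opening in mm.
Only numpy, scipy, OpenCV 4.12 (cv2) and the standard library are available. Lean on these libraries where they do the work, as an engineer would, in place of code of your own. Each camera call takes 0.05 s, during which the arm holds its last target. There are 200 camera calls.

TASK

Take the dial gauge out of its slotted rack and hang it by its window on the arm of the hook stand, dial facing outward, away from the post. Slide it along the arm against the sprung collar, press the collar back by feel and lower the gauge until it sits fully home in the notch, held there upright by the collar, then let go. Work gently, without forcing the gauge against the stand or dropping it, and leave the bottle, beaker and jar where they are.

Things in the scene. Friction and masses are not known exactly. Their poses are not given: they have to be found in the camera images.
- gauge: Dial gauge on an upright aluminium plate 10 mm thick, about 0.28 kg. Origin: middle of its lower edge; z up, y along its width; the marked (dial) face looks along its own -x. Plate 90 mm wide, z 0 to 104 mm; above it a yoke 48 mm wide with a window (see window_top), then a grip tab (see grip_tab). Starts upright in the rack, dial facing either way.
- dial (a point): Centre of the plate behind the dial (gauge z 62 mm). The round dial case, 68 mm diameter, stands 14 mm out of the marked face (-x); on the back (+x) is only a smaller boss, 40 mm diameter, 10 mm deep. Axes as the gauge's.
- window_top (a point): Middle of the upper edge of the gauge's through window (gauge z 140 mm): the edge that rests in the notch when hung. The window is 24 mm wide (y) and 36 mm high (gauge z 104 to 140 mm). Axes as the gauge's.
- grip_tab (a point): Best grip centre on the gauge's tab (gauge z 182 mm). The tab is 30 mm wide (y), 10 mm thick (x), gauge z 150 to 200 mm; pinch it from above across the thickness or the width. With fingertips above gauge z 155 mm the fingers stay clear of the stand. Axes as the gauge's.
- rack: Fixed grey plastic rack 75 x 110 mm with one slot 11.5 mm wide and 94 mm long along its y, in which the gauge stands. Slot floor 6 mm above the table, slot walls up to 28 mm. Origin: centre of its underside, on the table.
- stand: Fixed hook stand: base 110 x 110 x 12 mm, post 24 mm square, clamp head up to 197 mm above the table. Origin: centre of the base's underside, on the table; z up. An arm sticks out of the post along the stand's own -x (outward); its inner end shows up to 50 mm behind the post. Pressing the gauge on the stand with more than 25 N is rough handling.
- hook_root (a point): Point on the post's axis level with the arm's top, 190 mm above the table; axes as the stand's. The straight level arm, 12 mm wide, 14 mm tall, runs along -x from here. It is clamped at another extension each time, not measured. Its outer end has a lip 6 mm thick, 8 mm higher than the arm's top; lip middle anywhere from 100 to 150 mm out from the post's axis.
- notch_range (a point): Fixed point on the arm's top line, 85 mm out from the post's axis: only the middle of the range. The real notch's middle is anywhere from 60 to 110 mm out (always 40 mm inward of the lip's middle). The notch is open at the top, 14 mm long along the arm, 6 mm deep. With the gauge home in it, the window's upper edge is 184 mm above the table. Axes as the stand's.
- collar_range (a point): Fixed point 87 mm out, middle of the range of the sprung collar's outer face (2 mm outward of the notch's middle). Collar: plate 46 mm wide, from 19 mm below to 3 mm above the arm's top; yields up to 9.5 mm to the post, 2 N plus 0.5 N per mm. Pressed back 5 to 9 mm (best 7 mm, 5.5 N), the gauge can go down; it then clamps the gauge, which needs a few N down to get home.
- reagent_bottle: Bystander: loose amber bottle with black cap, 60 mm diameter, 130 mm tall. Origin: centre of its underside.
- beaker: Bystander: loose white beaker, 68 mm rim, 85 mm tall. Origin: centre of its underside.
- jar: Bystander: loose white jar with black cap, 64 mm diameter, 70 mm tall. Origin: centre of its underside.
Mind the look-alikes: they are no part of the job. There is more than one size of the stand; the one meant has the size given above.

How it is judged:
By the outcome, as a careful person would: the job done as asked, in the order asked, and still so for the second after the job is handed in, with the robot touching nothing.
It also fails if it takes over 61 s, if anything falls off the work surface, if the arm or the gripper's body presses on something with over 40 N, if the wrist force passes 120 N, or if a joint passes its speed limit or range.

## Working session

There is one attempt and no reset: what is moved stays moved. The work goes in short steps, Python scripts to look and compute and a tool call to move; the robot and the scene stay as the last step left them, time stands still between calls to the robot, and variables do not carry over. Pictures are saved under pics/ and viewed, about 8 in all and at most 12, crops included, and the job is handed in when it is done.

Besides the shell and the picture viewer there is one more tool, called after "Call:" in YAML: its name, and indented under it one key for each argument. play_rows: Moves the arm, as the interface text tells. Its arguments: {"type":"object","properties":{"deltas":{"type":"array"},"force":{"type":"number"}},"required":["deltas"]}

```bash
mkdir -p pics; cat > h.py <<'E'
import numpy as np, cv2
from bench import r, eyes
from scipy.spatial.transform import Rotation as Ro
def snap(n,f):
    s=r.sense(); im=eyes.snapshot(n); cv2.imwrite('pics/'+f+'.png',im[:,:,::-1]); return s,im
def cam(n,s=None):
    c=eyes.get_calibration(n); K=np.array(c['mtx']);D=np.array(c['D'],float)
    if n=='wrist':
        T=np.array(c['T_tool_cam']); W=np.eye(4); W[:3,:3]=Ro.from_euler('xyz',s['tcp_rot'],degrees=True).as_matrix(); W[:3,3]=s['tool_pos']
        M=np.linalg.inv(W@T); return K,D,M[:3,:3],M[:3,3]
    return K,D,np.array(c['R']),np.array(c['t']).ravel()
def ray(c,uv):
    K,D,R,t=c; p=cv2.undistortPoints(np.array([[uv]],float),K,D)[0,0]
    return -R.T@t, R.T@np.array([p[0],p[1],1])
def onz(c,uv,z):
    o,d=ray(c,uv); return o+d*(z-o[2])/d[2]
def proj(c,X):
    K,D,R,t=c; return cv2.projectPoints(np.array(X,float).reshape(-1,1,3),cv2.Rodrigues(R)[0],t,K,D)[0][:,0]
def two(c1,u1,c2,u2):
    o1,d1=ray(c1,u1);o2,d2=ray(c2,u2)
    A=np.stack([d1,-d2],1);k=np.linalg.lstsq(A,o2-o1,rcond=None)[0]
    a,b=o1+d1*k[0],o2+d2*k[1]; return (a+b)/2,np.linalg.norm(a-b)
E
python3 - <<'E'
from h import *
a=snap('scene','s1');b=snap('top','t1')
print(a[0])
for n in('scene','top'):
    K,D,R,t=cam(n);print(n,K.tolist(),D,(-R.T@t).round(),R[2].round(2))
print(eyes.get_calibration('wrist'))
E
```

```text
{'time': 0.0, 'joint_pos': array([ 6.85589865e+01,  7.51625370e+00,  8.53295267e+01, -1.50273765e-03,
        8.72609557e+01, -4.89268633e+00]), 'qd': array([ 0.02147422, -0.07978372,  0.00776398, -0.04772131,  0.13799792,
       -0.03379595]), 'joint_efforts': array([-7.91029288e-04, -5.69428396e+01, -5.00537074e+01, -3.43138145e-04,
        1.56842871e-02,  1.86290271e-05]), 'tool_pos': array([170.67677699, 574.63920346, 230.23011256]), 'tcp_rot': array([-1.79893525e+02, -7.60807803e-03,  1.63451739e+02]), 'ft_force': array([ 0.18201145, -0.03107705,  0.53022978]), 'wrist_torque': array([ 0.04181391, -0.02596937,  0.00379894]), 'finger_gap': 85.08192804006114}
scene [[486.30335019485057, 0.0, 321.8637738782105], [0.0, 486.30335019485057, 199.44590495846373], [0.0, 0.0, 1.0]] [-0.0300793  0.         0.         0.         0.       ] [1220.  113. 1346.] [-0.51 -0.14 -0.85]
top [[477.500334795994, 0.0, 321.0887967985781], [0.0, 477.500334795994, 202.65705370969422], [0.0, 0.0, 1.0]] [-0.06176226  0.          0.          0.          0.        ] [ 231. -111. 1414.] [ 0.18  0.02 -0.98]
{'mtx': array([[299.85232705,   0.        , 324.07353743],
       [  0.        , 299.85232705, 201.30721963],
       [  0.        ,   0.        ,   1.        ]]), 'D': array([-0.03732051,  0.        ,  0.        ,  0.        ,  0.        ]), 'T_tool_cam': array([[-1.76889428e-04, -9.60578435e-01, -2.78009063e-01,
         7.08764661e+01],
       [ 9.99998829e-01,  2.52685302e-04, -1.50935106e-03,
        -2.24472342e-01],
       [ 1.52009888e-03, -2.78009005e-01,  9.60577265e-01,
        -1.42209100e+02],
       [ 0.00000000e+00,  0.00000000e+00,  0.00000000e+00,
         1.00000000e+00]])}
```

View pics/s1.png

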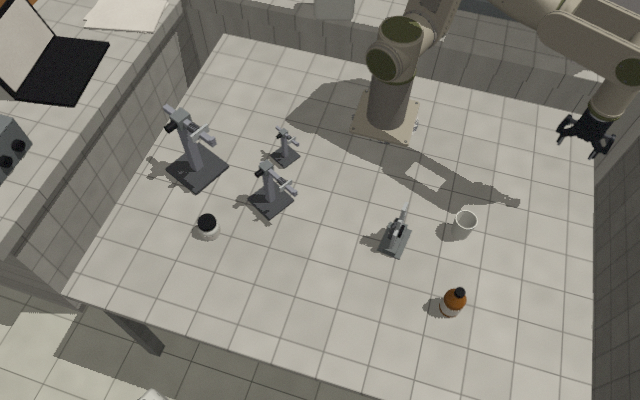

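View pics/t1.png

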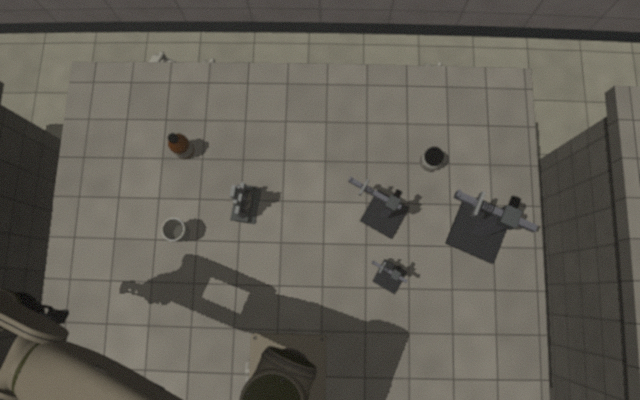

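The scene picture shows the gauge in its rack at about (395,235). There are three stands: large (195,165), medium (270,195) and small (285,155). The top view shows the same stands at (480,230), (383,215) and (390,275), and the rack at (245,203). Next I'll check base sizes and look at close crops.

```bash
python3 - <<'E'
from h import *
t=cv2.imread('pics/t1.png');s=cv2.imread('pics/s1.png')
def crop(im,x,y,w,h,k): return cv2.resize(im[y:y+h,x:x+w],None,fx=k,fy=k,interpolation=cv2.INTER_CUBIC)
a=crop(t,335,165,100,75,4);b=crop(t,205,165,100,75,4);c=crop(s,235,150,100,75,4);d=crop(s,355,195,100,75,4)
cv2.imwrite('pics/c1.png',np.vstack([np.hstack([a,b]),np.hstack([c,d])]))
ct=cam('top')
g=cv2.cvtColor(t,cv2.COLOR_BGR2GRAY)
for n,x,y,w,h in(('big',440,190,75,80),('med',355,190,60,55),('small',365,255,50,45)):
    m=((g[y:y+h,x:x+w]<75)*255).astype(np.uint8)
    cs=cv2.findContours(m,0,2)[0];k=max(cs,key=cv2.contourArea)
    R=cv2.boxPoints(cv2.minAreaRect(k))+[x,y]
    P=np.array([onz(ct,u,12)[:2] for u in R]);print(n,R.round().tolist(),P.round().tolist(),np.linalg.norm(P[1]-P[0]),np.linalg.norm(P[2]-P[1]))
for u in((245,203),(174,230),(178,143),(433,157)):print(u,onz(ct,u,50).round())
E
```

```text
big [[443.0, 254.0], [455.0, 191.0], [519.0, 203.0], [507.0, 266.0]] [[347.0, -448.0], [535.0, -488.0], [502.0, -679.0], [315.0, -634.0]] 192.38059530347184 193.69530272770388
med [[359.0, 220.0], [383.0, 180.0], [420.0, 202.0], [397.0, 242.0]] [[442.0, -200.0], [564.0, -269.0], [500.0, -380.0], [379.0, -310.0]] 140.80508217853253 128.55467945722341
small [[372.0, 281.0], [390.0, 250.0], [418.0, 266.0], [401.0, 298.0]] [[263.0, -238.0], [356.0, -291.0], [310.0, -374.0], [218.0, -321.0]] 106.11022048986219 95.50165735476594
(245, 203) [479. 136.  50.]
(174, 230) [395. 339.  50.]
(178, 143) [658. 349.  50.]
(433, 157) [ 629. -414.   50.]
```

View pics/c1.png

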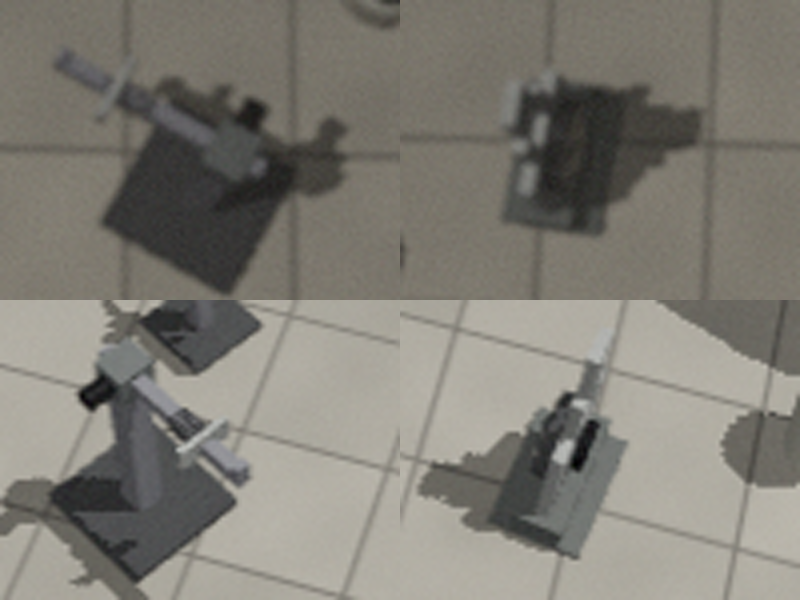

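The crops show the medium stand with its collar (bright plate) and lip in both views, and the gauge in the rack, dial side still unclear. I'll compute rough poses.

```bash
python3 - <<'E'
from h import *
ct,cs=cam('top'),cam('scene')
B=[onz(ct,u,12)[:2] for u in((361.25,220.5),(392,237.5),(408.75,210))]
B=np.array(B);print('base',B.round(),[np.linalg.norm(B[i+1]-B[i]).round() for i in(0,1)],'centre',((B[0]+B[2])/2).round())
e=B[0]-B[1];print('dir', np.degrees(np.arctan2(e[1],e[0])))
for n,a,b in(('tip',(351.25,179.5),(295,192)),('collar',(363.75,187),(285.75,184.5)),('head',(393.5,202),(266,165))):print(n,two(ct,a,cs,b), onz(ct,a,195).round())
Rk=np.array([onz(ct,u,28)[:2] for u in((230.75,219.5),(255.75,224),(260.5,188))]);print('rack',Rk.round(),((Rk[0]+Rk[2])/2).round());e=Rk[2]-Rk[1];print(np.linalg.norm(e),np.degrees(np.arctan2(e[1],e[0])))
E
```

```text
base [[ 441. -206.]
 [ 392. -297.]
 [ 475. -347.]] [np.float64(103.0), np.float64(97.0)] centre [ 458. -276.]
dir 61.888033488075635
tip (array([ 521.81132493, -164.49611642,  189.89753449]), np.float64(4.086235379366561)) [ 521. -166.  195.]
collar (array([ 503.26560334, -198.32937499,  186.21113046]), np.float64(2.9683220770941134)) [ 502. -199.  195.]
head (array([ 462.58514395, -274.09212625,  196.46138605]), np.float64(4.89646041477044)) [ 463. -277.  195.]
rack [[432. 179.]
 [421. 105.]
 [529.  96.]] [481. 138.]
108.78855934466327 -4.682226061891639
```

```bash
cat >> h.py <<'E'
def go(p,rot):
    s=r.sense();W=Ro.from_euler('xyz',s['tcp_rot'],degrees=True);T=Ro.from_euler('xyz',rot,degrees=True)
    print('t',round(s['time'],2),'shift mm',W.inv().apply(np.array(p)-s['tool_pos']).round(1),'rotvec',(W.inv()*T).as_rotvec().round(4),'after-turn shift',T.inv().apply(np.array(p)-s['tool_pos']).round(1))
E
```

Call:
play_rows:
  deltas:
    - [[-0.03, -0.025, -0.01], [0, 0, 0], 0]
    - [[-0.045, -0.035, -0.012], [0, 0, 0], 0]
    - [[-0.045, -0.035, -0.012], [0, 0, 0], 0]
    - [[-0.045, -0.035, -0.012], [0, 0, 0], 0]
    - [[-0.045, -0.035, -0.012], [0, 0, 0], 0]
    - [[-0.045, -0.035, -0.012], [0, 0, 0], 0]
    - [[-0.045, -0.035, -0.012], [0, 0, 0], 0]
    - [[-0.045, -0.035, -0.012], [0, 0, 0], 0]

```text
time: 1.1
tool_pos: [428.2, 208.7, 322.6]
tcp_rot: [-179.5, -0.2, 163.9]
ft_force: [0.8, 0.2, -0.4]
finger_gap: 85.3
```

```bash
python3 -c "
from h import *
go([481,138,330],[180,0,175.3])"
```

```text
t 1.1 shift mm [-70.3 -53.3  -7.1] rotvec [-0.0087 -0.0036 -0.1989] after-turn shift [-58.4 -66.1  -7.4]
```

Call:
play_rows:
  deltas:
    - [[-0.035, -0.027, -0.004], [-0.009, -0.004, 0], 0]
    - [[-0.035, -0.026, -0.004], [0, 0, 0], 0]
    - [[0, 0, 0], [0, 0, -0.1], 0]
    - [[0, 0, 0], [0, 0, -0.1], 0]
    - [[0, 0, 0], [0, 0, 0], 0]

```text
time: 1.72
tool_pos: [483.9, 130.8, 330.0]
tcp_rot: [-179.9, -0.0, 175.2]
ft_force: [-0.4, 0.1, 0.0]
finger_gap: 85.6
```

```bash
python3 - <<'E'
from h import *
go([481,138,330],[180,0,175.3])
s,im=snap('wrist','w1')
c=cam('wrist',s)
print(s['tool_pos'],s['tcp_rot'],proj(c,[[481,138,206],[481,138,28],[481,138,6]]).round())
E
```

```text
t 1.73 shift mm [ 3.4  6.9 -0. ] rotvec [-0.0011 -0.0002 -0.0022] after-turn shift [ 3.4  6.9 -0. ]
[483.85554783 130.81856872 329.97788108] [-1.79936457e+02 -1.19744489e-02  1.75175555e+02] [[332. 191.]
 [330. 162.]
 [329. 160.]]
```

View pics/w1.png

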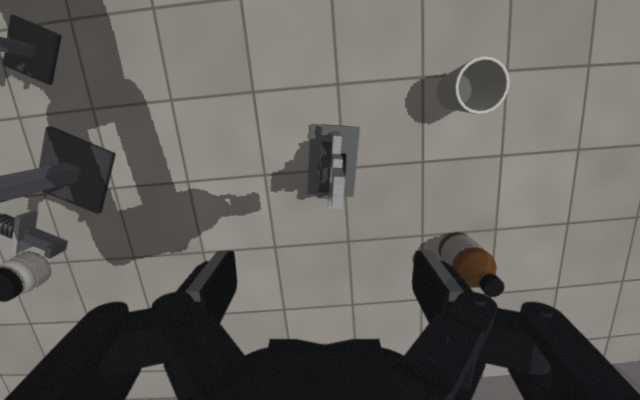

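The wrist view shows the rack at about (333,160), with the gauge's tab top near (336,195). I'll zoom in to see which side the dial is on.

```bash
python3 - <<'E'
import cv2
im=cv2.imread('pics/w1.png')[110:220,270:390]
cv2.imwrite('pics/c2.png',cv2.resize(im,None,fx=5,fy=5,interpolation=cv2.INTER_CUBIC))
E
```

```text
(no output)
```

View pics/c2.png

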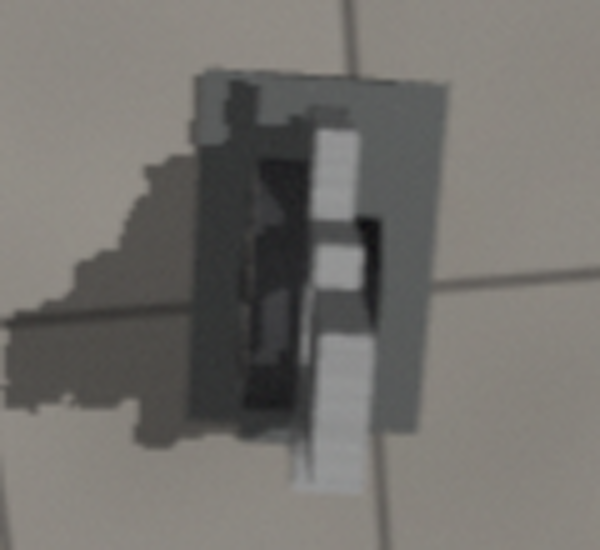

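The dial case is the large dark round shape on the left, so it faces world −y. The small boss is on the right (+y). Next, locate the tab top.

```bash
python3 - <<'E'
from h import *
class S: pass
s=r.sense()
s['tool_pos']=np.array([483.86,130.82,329.98]);s['tcp_rot']=np.array([-179.936,-.012,175.176])
c=cam('wrist',s)
for n,u,z in(('tabL',(305,490),206),('tabR',(362,492),206),('plateTop R end top',(358,128),110),('plate top L',(313,128),110),('rackTL',(197,70),28),('rackTR',(447,82),28),('rackBR',(416,432),28),('rackBL',(187,418),28)):
    print(n,onz(c,(270+u[0]/5,110+u[1]/5),z).round(1))
E
```

```text
tabL [496.8 135.5 206. ]
tabR [498.1 146.  206. ]
plateTop R end top [438.4 154.5 110. ]
plate top L [437.5 143.9 110. ]
rackTL [423.9 113.5  28. ]
rackTR [433.2 185.   28. ]
rackBR [536.9 170.   28. ]
rackBL [526.6 100.4  28. ]
```

```bash
python3 -c "
from h import *
go([482.5,143,169],[180,0,172.4])"
```

```text
t 1.77 shift mm [  2.3  12.1 160.9] rotvec [-0.0011 -0.0002  0.0473] after-turn shift [  2.9  11.8 161. ]
```

Call:
play_rows:
  deltas:
    - [[0, 0, 0], [0, 0, 0.047], 0]
    - [[0.003, 0.012, 0.02], [0, 0, 0], 0]
    - [[0, 0, 0.05], [0, 0, 0], 0]
    - [[0, 0, 0.03], [0, 0, 0], 0]
    - [[0, 0, 0], [0, 0, 0], 0]
  force: 20

```text
time: 2.4
tool_pos: [480.0, 146.7, 222.8]
tcp_rot: [-179.9, -0.2, 172.2]
ft_force: [0.1, -0.4, -0.1]
finger_gap: 85.3
```

```bash
python3 - <<'E'
from h import *
go([482.5,143,169],[180,0,172.4])
s,im=snap('wrist','w2')
cv2.imwrite('pics/c3.png',cv2.resize(im[100:400:,200:480],None,fx=2,fy=2))
go([482.5,143,169],[180,0,172.4])
c=cam('wrist',s);print(s['tool_pos'],s['tcp_rot'])
# predicted tab top corners
e=np.array([np.cos(np.radians(-7.6)),np.sin(np.radians(-7.6)),0]);n=np.array([-e[1],e[0],0]);o=np.array([482.5,143,206])
print(((proj(c,[o+15*e-5*n,o+15*e+5*n,o-15*e-5*n,o-15*e+5*n])-[200,100])*2).round())
E
```

```text
t 2.4 shift mm [-3.2 -3.3 53.8] rotvec [-0.0009 -0.0031 -0.0031] after-turn shift [-3.  -3.4 53.8]
t 2.45 shift mm [-2.4 -3.5 55.4] rotvec [-0.0003 -0.0012 -0.0031] after-turn shift [-2.3 -3.6 55.4]
[479.99356399 146.73058102 222.78425209] [-1.79945951e+02 -1.75856285e-01  1.72219967e+02]
[[222. 342.]
 [255. 342.]
 [220. 247.]
 [255. 247.]]
```

View pics/c3.png

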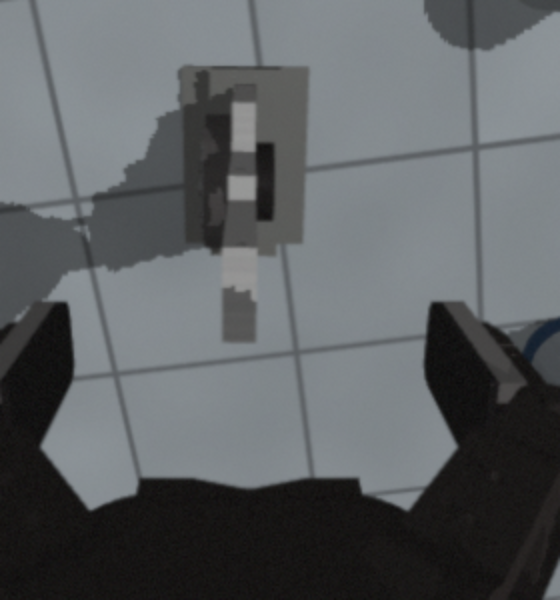

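The view shows the tab top at crop (222–256, 247–341), within a pixel of my prediction, and the open jaws on either side of it. Descending.

Call:
play_rows:
  deltas:
    - [[-0.0025, -0.0035, 0.02], [0, 0, -0.003], 0]
    - [[0, 0, 0.02], [0, 0, 0], 0]
    - [[0, 0, 0.013], [0, 0, 0], 0]
    - [[0, 0, 0], [0, 0, 0], 0]

```text
time: 2.95
tool_pos: [485.7, 145.0, 175.7]
tcp_rot: [179.8, 0.4, 172.5]
ft_force: [0.3, 0.5, 0.2]
finger_gap: 85.4
```

```bash
python3 -c "
from h import *
go([482.5,143,169],[180,0,172.4])"
```

```text
t 2.95 shift mm [ 2.9 -2.4  6.7] rotvec [0.0027 0.0068 0.001 ] after-turn shift [ 2.9 -2.4  6.7]
```

Call:
play_rows:
  deltas:
    - [[0.002, -0.002, 0.006], [0, 0, 0], 0]
    - [[0, 0, 0], [0, 0, 0], 0.5]
    - [[0, 0, 0], [0, 0, 0], 1]
    - [[0, 0, 0], [0, 0, 0], 1]
    - [[0, 0, 0], [0, 0, 0], 1]
    - [[0, 0, 0], [0, 0, 0], 1]
  force: 30

```text
time: 3.7
tool_pos: [485.0, 143.4, 172.6]
tcp_rot: [179.8, 0.6, 172.4]
ft_force: [-0.3, -0.7, 0.0]
finger_gap: 9.7
```

```bash
python3 -c "
from h import *
go([482.5,143,169],[180,0,172.4]);s=r.sense();print(s['ft_force'],s['wrist_torque'],s['finger_gap'])"
```

```text
t 3.7 shift mm [ 2.5 -0.8  3.6] rotvec [0.0038 0.0113 0.0009] after-turn shift [ 2.5 -0.8  3.6]
[-0.31464796 -0.7447499   0.01285081] [-0.32149392  0.0352082  -0.01038518] 9.700090782567312
```

Call:
play_rows:
  deltas:
    - [[0, 0, 0], [0, 0, 0], 1]
    - [[0, 0, -0.01], [0, 0, 0], 1]
    - [[0, 0, -0.02], [0, 0, 0], 1]
    - [[0, 0, -0.03], [0, 0, 0], 1]
    - [[0, 0, -0.045], [0, 0, 0], 1]
    - [[0, 0, -0.045], [0, 0, 0], 1]
    - [[0, 0, 0], [0, 0, 0], 1]
  force: 60

```text
time: 4.58
tool_pos: [481.5, 143.1, 326.2]
tcp_rot: [179.8, 0.3, 172.5]
ft_force: [-0.7, -0.6, -4.8]
finger_gap: 9.4
```

```bash
python3 -c "
from h import *
go([550,-112,310],[180,0,172.4]);s=r.sense();print(s['ft_force'],s['wrist_torque'],s['finger_gap'],s['tool_pos'],s['tcp_rot'],s['joint_pos'])"
```

```text
t 4.58 shift mm [-101.3 -244.    16.1] rotvec [0.0029 0.0058 0.0012] after-turn shift [-101.7 -243.8   16.2]
[-0.74538771 -0.59175835 -4.84271296] [ 0.01994924  0.03073104 -0.0159452 ] 9.36093132938389 [481.47001398 143.11324105 326.22316286] [179.83665247   0.33481419 172.47014254] [ 1.06667078e+01 -9.27054008e+00  9.20302774e+01  5.09905980e-02
  9.68711802e+01 -7.17976486e+01]
```

Call:
play_rows:
  deltas:
    - [[-0.012, -0.03, 0.001], [0, 0, 0], 1]
    - [[-0.018, -0.043, 0.003], [0, 0, 0], 1]
    - [[-0.018, -0.043, 0.003], [0, 0, 0], 1]
    - [[-0.018, -0.043, 0.003], [0, 0, 0], 1]
    - [[-0.018, -0.043, 0.003], [0, 0, 0], 1]
    - [[-0.018, -0.042, 0.003], [0, 0, 0], 1]
    - [[0, 0, 0], [0, 0, 0.15], 1]
    - [[0, 0, 0], [0, 0, 0.18], 1]

```text
time: 5.58
tool_pos: [548.3, -118.5, 296.9]
tcp_rot: [179.9, -0.7, 153.3]
ft_force: [-1.3, -0.4, -2.9]
finger_gap: 9.0
```

Call:
play_rows:
  deltas:
    - [[0, 0, 0], [0, 0, 0.18], 1]
    - [[0, 0, 0], [0, 0, 0.18], 1]
    - [[0, 0, 0], [0, 0, 0.18], 1]
    - [[0, 0, 0], [0, 0, 0.18], 1]
    - [[0, 0, 0], [0, 0, 0.18], 1]
    - [[0, 0, 0], [0, 0, 0.18], 1]
    - [[0, 0, 0], [0, 0, 0.18], 1]
    - [[0, 0, 0], [0, 0, 0.18], 1]

```text
time: 6.58
tool_pos: [542.2, -116.7, 281.7]
tcp_rot: [-177.9, -0.1, 67.9]
ft_force: [-0.5, 0.1, -3.2]
finger_gap: 9.1
```

Call:
play_rows:
  deltas:
    - [[0, 0, 0], [0, 0, 0.18], 1]
    - [[0, 0, 0], [0, 0, 0.18], 1]
    - [[0, 0, 0], [0, 0, 0.18], 1]
    - [[0, 0, 0], [0, 0, 0.18], 1]
    - [[0, 0, 0], [0, 0, 0.18], 1]
    - [[0, 0, 0], [0, 0, 0.18], 1]
    - [[0, 0, 0], [0, 0, 0.18], 1]
    - [[0, 0, 0], [0, 0, 0], 1]

```text
time: 7.58
tool_pos: [536.2, -114.1, 267.5]
tcp_rot: [-179.0, 3.2, -6.6]
ft_force: [0.4, -0.5, -3.9]
finger_gap: 9.0
```

```bash
python3 -c "
from h import *
go([550,-112,310],[180,0,-28.1]);s=r.sense();print(s['ft_force'],s['wrist_torque'],s['finger_gap'],s['tool_pos'],s['tcp_rot'],s['joint_pos'])"
```

```text
t 7.58 shift mm [ 11.1  -4.5 -43.2] rotvec [-0.0064  0.059   0.3738] after-turn shift [ 11.2  -8.4 -42.5]
[ 0.36168724 -0.49003617 -3.93534404] [-0.04075878 -0.04561693  0.0116581 ] 8.993505404904093 [ 536.16866512 -114.14899573  267.46144171] [-179.01600095    3.23713188   -6.6497548 ] [-17.61240227   2.00702167  87.34606806   0.35167491  94.01184877
  79.07945764]
```

Call:
play_rows:
  deltas:
    - [[0.003, -0.001, -0.014], [-0.002, 0.02, 0.13], 1]
    - [[0.003, -0.002, -0.014], [-0.002, 0.02, 0.13], 1]
    - [[0.003, -0.002, -0.014], [-0.002, 0.02, 0.12], 1]
    - [[0, 0, 0], [0, 0, 0], 1]
    - [[0, 0, 0], [0, 0, 0], 1]

```text
time: 8.2
tool_pos: [545.6, -111.4, 304.3]
tcp_rot: [179.9, 0.4, -27.7]
ft_force: [0.1, -0.4, -4.8]
finger_gap: 8.7
```

```bash
python3 - <<'E'
from h import *
go([550,-112,300],[180,0,-28.1])
s,im=snap('wrist','w3');snap('scene','s2');snap('top','t2')
c=cam('wrist',s);print(s['tool_pos'],s['tcp_rot'],s['ft_force'])
u=np.array([.471,.882,0]);h=np.array([462,-275,190])
print(proj(c,[h+u*k for k in(0,60,110,124,140)]).round())
E
```

```text
t 8.2 shift mm [ 4.2 -1.5  4.3] rotvec [0.0009 0.0071 0.0076] after-turn shift [ 4.2 -1.5  4.3]
[ 545.62776167 -111.36295658  304.32587337] [179.94969766   0.40913128 -27.66188091] [ 0.06494424 -0.37661566 -4.78082695]
[[527. 194.]
 [462. 194.]
 [406. 193.]
 [391. 193.]
 [373. 193.]]
```

View pics/w3.png

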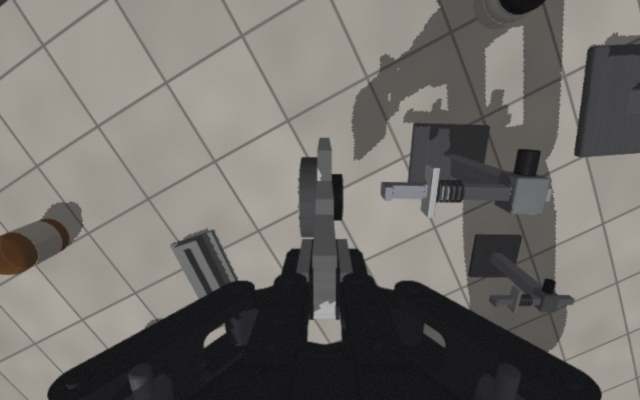

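The wrist view shows the gauge held with its dial to the left (outward). The arm is on the right, with the lip at about (387,191), collar at (432,193) and head at (530,195). I'll zoom for pixel detail.

```bash
python3 - <<'E'
import cv2
im=cv2.imread('pics/w3.png')[130:240,290:450]
cv2.imwrite('pics/c4.png',cv2.resize(im,None,fx=5,fy=5,interpolation=cv2.INTER_CUBIC))
E
```

```text
(no output)
```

View pics/c4.png

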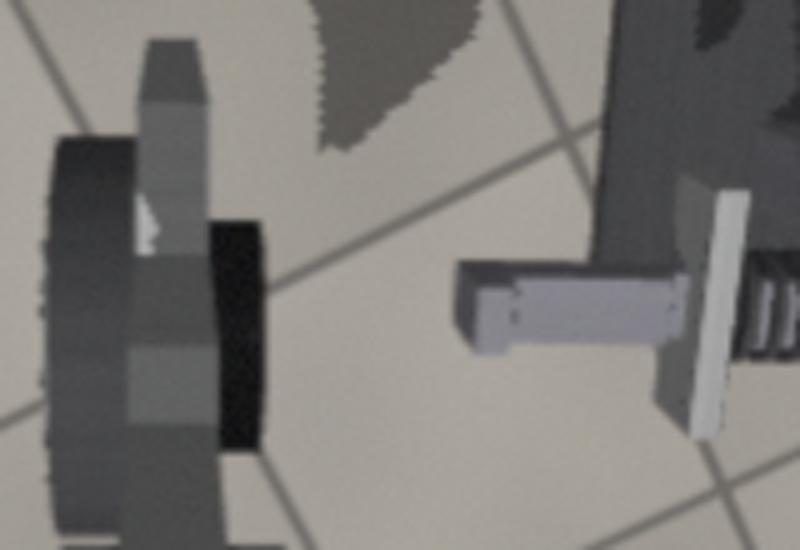

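```bash
python3 - <<'E'
from h import *
s={'tool_pos':np.array([545.63,-111.36,304.33]),'tcp_rot':np.array([179.95,.409,-27.66])}
c=cam('wrist',s);f=lambda u:(290+u[0]/5,130+u[1]/5)
P=lambda u,z:onz(c,f(u),z)
lip=P((492,319),198);print('lip',lip.round(1))
a1=P((520,310),190);a2=P((665,310),190)
hd=onz(c,(530,195),197);print('arm',a1.round(1),a2.round(1),'head',hd.round(1))
d=lambda a,b:np.degrees(np.arctan2(*(a-b)[1::-1])).round(1)
print('dir lip-head',d(lip,hd),'arm edges',d(P((520,278),190),P((660,275),190)),d(P((520,342),190),P((660,346),190)))
k1,k2=P((720,190),193),P((690,438),193);print('collar',k1.round(1),k2.round(1),(k1+k2)/2,np.linalg.norm(k1-k2),'normal',d(k2,k1)+90)
print('lip-collar dist',np.linalg.norm((lip-(k1+k2)/2)[:2]))
T=np.array(eyes.get_calibration('wrist')['T_tool_cam']);K,D=c[:2]
for n,u,z in(('45@104',(173,100),62.6),('24@104',(173,255),62.6),('24@150',(173,345),16.6),('15@150',(172,425),16.6)):
    p=cv2.undistortPoints(np.array([[f(u)]]),K,D)[0,0];dd=T[:3,:3]@[p[0],p[1],1];o=T[:3,3];print(n,(o+dd*(z-o[2])/dd[2]).round(1))
# re-measure in other views
ct,cs=cam('top'),cam('scene')
print(proj(ct,[lip]),proj(cs,[lip]))
E
```

```text
lip [ 523.6 -163.   198. ]
arm [ 520.  -168.6  190. ] [ 508.  -191.6  190. ] head [ 464.  -273.7  197. ]
dir lip-head 61.7 arm edges 63.6 60.6
collar [ 524.5 -207.6  193. ] [ 484.9 -186.   193. ] [ 504.72203147 -196.77038477  193.        ] 45.10656190091958 normal 241.4
lip-collar dist 38.695826879992644
45@104 [47.4  0.9 62.6]
24@104 [25.9  0.9 62.6]
24@150 [25.8  0.8 16.6]
15@150 [16.5  0.7 16.6]
[[350.06110612 178.29225677]] [[294.5013972  190.98005053]]
```

```bash
cat >> h.py <<'E'
U=np.array([.474,.880,0]);V=np.array([.880,-.474,0])
def gu(u,v,z):
    s=r.sense();p=s['tool_pos'];print('u %.1f v %.1f z %.1f'%(p@U,p@V,p[2]),'rot',s['tcp_rot'].round(2),'F u %.1f v %.1f z %.1f'%(s['ft_force']@U,s['ft_force']@V,s['ft_force'][2]),'M',s['wrist_torque'].round(2),s['finger_gap'].round(1))
    go(u*U+v*V+[0,0,z],[180,0,-28.3])
E
python3 -c "
from h import *
gu(150,535.8,231.6)"
```

```text
Traceback (most recent call last):
  File "h.py", line 28, in gu
    s=r.sense();p=s['tool_pos'];print('u %.1f v %.1f z %.1f'%(p@U,p@V,p[2]),'rot',s['tcp_rot'].round(2),'F u %.1f v %.1f z %.1f'%(s['ft_force']@U,s['ft_force']@V,s['ft_force'][2]),'M',s['wrist_torque'].round(2),s['finger_gap'].round(1))
                                                                                                                                                                                                                   ^^^^^^^^^^^^^^^^^^^^^
AttributeError: 'float' object has no attribute 'round'
```

```bash
sed -i "s/s\['finger_gap'\].round(1)/round(s['finger_gap'],1)/" h.py
python3 -c "
from h import *
gu(150,535.8,231.6)"
```

```text
u 160.6 v 533.1 z 304.5 rot [179.95   0.39 -27.82] F u 1.0 v 0.0 z -3.2 M [0.01 0.01 0.  ] 9.3
t 8.35 shift mm [ 2.6 10.7 72.9] rotvec [0.0009 0.0068 0.0085] after-turn shift [ 2.2 10.7 72.9]
```

Call:
play_rows:
  deltas:
    - [[0.001, 0.003, 0.02], [0, 0.002, 0.004], 1]
    - [[0.001, 0.003, 0.025], [0, 0.002, 0.004], 1]
    - [[0, 0.003, 0.02], [0, 0.002, 0], 1]
    - [[0, 0, 0.008], [0, 0, 0], 1]
    - [[0, 0, 0], [0, 0, 0], 1]

```text
time: 8.98
tool_pos: [542.3, -120.5, 228.1]
tcp_rot: [179.9, 0.2, -27.9]
ft_force: [-0.6, -0.6, -3.7]
finger_gap: 9.4
```

```bash
python3 -c "
from h import *
gu(120,535.8,231.6)"
```

```text
u 151.0 v 534.3 z 228.1 rot [179.94   0.18 -27.94] F u -0.8 v -0.2 z -3.7 M [-0.03  0.    0.01] 9.4
t 8.97 shift mm [ 0.8 31.1 -3.5] rotvec [0.0011 0.0032 0.0063] after-turn shift [ 1.  31.1 -3.5]
```

Call:
play_rows:
  deltas:
    - [[0.001, 0.01, -0.004], [0, 0.001, 0.003], 1]
    - [[0, 0.011, 0], [0, 0.001, 0.003], 1]
    - [[0, 0.01, 0], [0, 0, 0], 1]
    - [[0, 0, 0], [0, 0, 0], 1]

```text
time: 9.48
tool_pos: [528.9, -151.2, 235.6]
tcp_rot: [179.9, -0.2, -28.3]
ft_force: [-1.1, -0.4, -2.8]
finger_gap: 9.1
```

```bash
python3 - <<'E'
from h import *
gu(85,535.8,231.6)
s,im=snap('wrist','w4')
cv2.imwrite('pics/c5.png',cv2.resize(im[130:290,270:430],None,fx=4,fy=4,interpolation=cv2.INTER_CUBIC)[:600])
E
```

```text
u 117.6 v 537.1 z 235.6 rot [179.95  -0.2  -28.29] F u -0.9 v -0.8 z -2.8 M [0.   0.01 0.03] 9.1
t 9.47 shift mm [-1.8 32.7  4. ] rotvec [ 0.0009 -0.0035  0.0002] after-turn shift [-1.8 32.7  4. ]
```

View pics/c5.png

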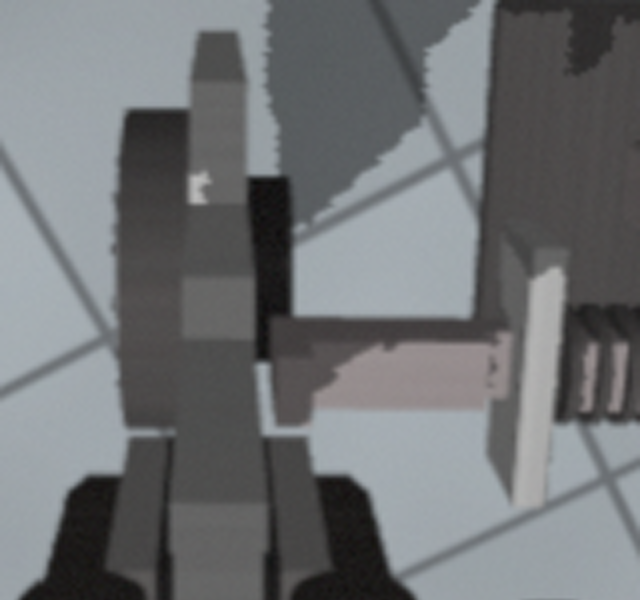

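The crop shows the lip just beyond the gauge's back at about (295,392) and the arm running to the collar at (540,380). I'll check lateral alignment.

```bash
python3 - <<'E'
from h import *
s=r.sense();gu(85,535.8,231.6)
c=cam('wrist',s);f=lambda u:(270+u[0]/4,130+u[1]/4);P=lambda u,z:onz(c,f(u),z)
for n,u,z in(('arm',(420,375.5),190),('lip',(295,392),198),('collar',(531,385),193),('g45',(218,80),s['tool_pos'][2]-62.6),('g24',(220,205),s['tool_pos'][2]-62.6),('g24b',(219,276),s['tool_pos'][2]-16.6),('g15',(220,338),s['tool_pos'][2]-16.6)):
    p=P(u,z);print(n,'u %.1f v %.1f'%(p@U,p@V))
E
```

```text
u 118.0 v 537.1 z 235.5 rot [179.96  -0.2  -28.27] F u 0.6 v -0.6 z -4.4 M [ 0.03 -0.04 -0.01] 9.0
t 9.53 shift mm [-1.8 33.1  3.9] rotvec [ 0.0007 -0.0035  0.0004] after-turn shift [-1.8 33.1  3.9]
arm u 83.5 v 537.6
lip u 104.8 v 537.8
collar u 65.6 v 537.1
g45 u 117.1 v 584.6
g24 u 116.8 v 563.0
g24b u 117.1 v 562.9
g15 u 117.0 v 553.9
```

Call:
play_rows:
  deltas:
    - [[-0.0015, 0.004, 0.003], [0, -0.003, 0], 1]
    - [[0, 0.008, 0], [0, 0, 0], 1]
    - [[0, 0.008, 0], [0, 0, 0], 1]
    - [[0, 0.007, 0], [0, 0, 0], 1]
    - [[0, 0, 0], [0, 0, 0], 1]

```text
time: 10.15
tool_pos: [513.9, -175.3, 232.1]
tcp_rot: [180.0, 0.0, -28.3]
ft_force: [1.0, 0.9, -3.2]
finger_gap: 9.3
```

```bash
python3 -c "
from h import *
gu(80,535.8,220.6)"
```

```text
u 89.3 v 535.3 z 232.1 rot [ 1.7996e+02  1.0000e-02 -2.8250e+01] F u 1.2 v 0.5 z -3.2 M [ 0.03 -0.   -0.04] 9.3
t 10.15 shift mm [ 0.   9.4 11.5] rotvec [0.0006 0.0002 0.0009] after-turn shift [ 0.   9.4 11.5]
```

Call:
play_rows:
  deltas:
    - [[0, 0.005, 0.003], [0, 0, 0], 1]
    - [[0, 0.004, 0.004], [0, 0, 0], 1]
    - [[0, 0, 0.003], [0, 0, 0], 1]
    - [[0, 0, 0], [0, 0, 0], 1]

```text
time: 10.65
tool_pos: [509.2, -183.5, 221.0]
tcp_rot: [180.0, 0.0, -28.3]
ft_force: [-0.8, -0.2, -3.7]
finger_gap: 9.4
```

```bash
python3 -c "
from h import *
gu(73,535.8,221)"
```

```text
u 79.9 v 535.1 z 221.0 rot [ 1.7998e+02  4.0000e-02 -2.8250e+01] F u -0.6 v -0.6 z -3.7 M [ 0.01  0.   -0.05] 9.4
t 10.65 shift mm [0.2 6.9 0. ] rotvec [0.0004 0.0007 0.0009] after-turn shift [0.2 6.9 0. ]
```

Call:
play_rows:
  deltas:
    - [[0, 0.003, 0], [0, 0, 0], 1]
    - [[0, 0.003, 0], [0, 0, 0], 1]
    - [[0, 0, 0], [0, 0, 0], 1]

```text
time: 11.02
tool_pos: [506.4, -189.0, 221.2]
tcp_rot: [180.0, 0.0, -28.2]
ft_force: [0.2, -0.7, -2.9]
finger_gap: 9.2
```

```bash
python3 -c "
from h import *
gu(71,535.8,221)"
```

```text
u 73.7 v 535.2 z 221.2 rot [ 1.7998e+02  2.0000e-02 -2.8230e+01] F u -0.5 v 0.6 z -2.9 M [ 0.05  0.01 -0.04] 9.2
t 11.03 shift mm [0.1 2.8 0.2] rotvec [0.0004 0.0004 0.0013] after-turn shift [0.1 2.8 0.2]
```

Call:
play_rows:
  deltas:
    - [[0, 0.002, 0], [0, 0, 0], 1]
    - [[0, 0.002, 0], [0, 0, 0], 1]
    - [[0, 0, 0], [0, 0, 0], 1]

```text
time: 11.4
tool_pos: [504.9, -191.8, 221.4]
tcp_rot: [-179.9, 0.0, -28.2]
ft_force: [1.6, 1.8, -3.6]
finger_gap: 9.3
```

```bash
python3 -c "
from h import *
gu(71,535.8,221)"
```

```text
u 70.5 v 535.2 z 221.4 rot [-1.7992e+02  2.0000e-02 -2.8200e+01] F u 2.3 v 0.5 z -3.6 M [ 0.46 -0.29 -0.1 ] 9.3
t 11.4 shift mm [ 0.1 -0.4  0.4] rotvec [-0.0015  0.0003  0.0018] after-turn shift [ 0.1 -0.4  0.4]
```

Contact with the collar is at u≈70.7, at about 2.3 N. Pressing on towards 5.5 N.

Call:
play_rows:
  deltas:
    - [[0, 0.002, 0], [0.001, 0, 0], 1]
    - [[0, 0.002, 0], [0, 0, 0], 1]
    - [[0, 0.002, 0], [0, 0, 0], 1]
    - [[0, 0, 0], [0, 0, 0], 1]

```text
time: 11.9
tool_pos: [502.5, -196.2, 221.4]
tcp_rot: [-179.7, 0.0, -28.2]
ft_force: [2.5, 4.1, -3.0]
finger_gap: 8.9
```

```bash
python3 -c "
from h import *
gu(64,535.8,221);gu(64,535.8,221)"
```

```text
u 65.6 v 535.2 z 221.4 rot [-1.7971e+02  2.0000e-02 -2.8150e+01] F u 4.8 v 0.2 z -3.0 M [ 0.88 -0.45 -0.07] 8.9
t 11.9 shift mm [0.1 1.6 0.4] rotvec [-0.005   0.0003  0.0026] after-turn shift [0.1 1.6 0.4]
u 65.6 v 535.2 z 221.4 rot [-1.7971e+02  2.0000e-02 -2.8150e+01] F u 4.8 v 0.2 z -3.0 M [ 0.88 -0.45 -0.07] 8.9
t 11.9 shift mm [0.1 1.6 0.4] rotvec [-0.005   0.0003  0.0026] after-turn shift [0.1 1.6 0.4]
```

Call:
play_rows:
  deltas:
    - [[0, 0.0012, 0], [-0.003, 0, 0.002], 1]
    - [[0, 0.0012, 0], [-0.002, 0, 0], 1]
    - [[0, 0, 0.001], [0, 0, 0], 1]

```text
time: 12.28
tool_pos: [502.0, -197.3, 220.9]
tcp_rot: [-179.9, -0.0, -28.2]
ft_force: [1.3, 4.6, 0.9]
finger_gap: 9.3
```

```bash
python3 -c "
from h import *
gu(64,535.8,221)"
```

```text
u 64.3 v 535.3 z 220.9 rot [-1.7988e+02 -2.0000e-02 -2.8240e+01] F u 4.7 v -1.0 z 0.9 M [ 1.18 -0.26 -0.07] 9.3
t 12.28 shift mm [ 0.   0.3 -0.1] rotvec [-0.0022 -0.0003  0.001 ] after-turn shift [ 0.   0.3 -0.1]
```

Call:
play_rows:
  deltas:
    - [[0, 0.0005, 0.0015], [-0.002, 0, 0], 1]
    - [[0, 0.0003, 0.0015], [0, 0, 0], 1]
    - [[0, 0, 0], [0, 0, 0], 1]

```text
time: 12.65
tool_pos: [502.4, -197.0, 219.2]
tcp_rot: [-179.9, -0.1, -28.2]
ft_force: [2.7, 4.3, -5.7]
finger_gap: 9.0
```

```bash
python3 -c "
from h import *
gu(64,535.8,221)"
```

```text
u 64.7 v 535.5 z 219.2 rot [-1.7987e+02 -9.0000e-02 -2.8200e+01] F u 5.0 v 0.4 z -5.7 M [ 0.97 -0.51 -0.12] 9.0
t 12.65 shift mm [-0.2  0.8 -1.8] rotvec [-0.0023 -0.0015  0.0017] after-turn shift [-0.2  0.8 -1.8]
```

Call:
play_rows:
  deltas:
    - [[0, 0.001, 0.0015], [-0.001, 0, 0], 1]
    - [[0, 0.0007, 0.0015], [0, 0, 0], 1]
    - [[0, 0.0003, 0.001], [0, 0, 0], 1]

```text
time: 13.02
tool_pos: [502.4, -197.7, 217.0]
tcp_rot: [-179.8, -0.2, -28.2]
ft_force: [1.2, 5.2, 0.2]
finger_gap: 8.9
```

```bash
python3 -c "
from h import *
gu(64,535.8,221)"
```

```text
u 64.1 v 535.8 z 217.0 rot [-179.79   -0.19  -28.16] F u 5.2 v -1.4 z 0.2 M [ 1.16 -0.22 -0.12] 8.9
t 13.03 shift mm [-0.5  0.2 -4. ] rotvec [-0.0037 -0.0033  0.0025] after-turn shift [-0.5  0.2 -4. ]
```

Call:
play_rows:
  deltas:
    - [[0, 0.0006, 0.0015], [-0.003, -0.002, 0], 1]
    - [[0, 0.0004, 0.0015], [0, 0, 0], 1]
    - [[0, 0.0003, 0.001], [0, 0, 0], 1]

```text
time: 13.4
tool_pos: [502.8, -197.9, 214.8]
tcp_rot: [-179.8, -0.2, -28.1]
ft_force: [1.1, 5.2, -0.6]
finger_gap: 9.1
```

```bash
python3 -c "
from h import *
gu(64,535.8,221)"
```

```text
u 64.2 v 536.2 z 214.8 rot [-1.7983e+02 -1.7000e-01 -2.8110e+01] F u 5.1 v -1.5 z -0.6 M [ 1.12 -0.23 -0.19] 9.1
t 13.4 shift mm [-0.9  0.2 -6.2] rotvec [-0.0029 -0.003   0.0033] after-turn shift [-0.9  0.3 -6.2]
```

Call:
play_rows:
  deltas:
    - [[-0.0005, 0.0004, 0.0015], [-0.003, -0.002, 0.002], 1]
    - [[0, 0.0003, 0.0012], [0, 0, 0], 1]
    - [[0, 0.0002, 0.001], [0, 0, 0], 1]

```text
time: 13.78
tool_pos: [503.1, -197.7, 213.1]
tcp_rot: [-179.9, -0.2, -28.2]
ft_force: [1.3, 6.8, 0.1]
finger_gap: 9.4
```

```bash
python3 -c "
from h import *
gu(64,535.8,221)"
```

```text
u 64.5 v 536.4 z 213.1 rot [-179.89   -0.21  -28.19] F u 6.6 v -2.1 z 0.1 M [ 1.13 -0.21 -0.17] 9.4
t 13.78 shift mm [-1.1  0.6 -7.9] rotvec [-0.002  -0.0036  0.0019] after-turn shift [-1.1  0.6 -7.9]
```

Call:
play_rows:
  deltas:
    - [[-0.0006, 0.0002, 0.0013], [-0.001, -0.003, 0], 1]
    - [[0, 0, 0.0012], [0, 0, 0], 1]
    - [[0, 0, 0.001], [0, 0, 0], 1]

```text
time: 14.15
tool_pos: [503.6, -197.0, 211.5]
tcp_rot: [-179.9, -0.2, -28.2]
ft_force: [0.5, 5.8, -1.0]
finger_gap: 9.1
```

```bash
python3 -c "
from h import *
gu(64,535.8,211)"
```

```text
u 65.3 v 536.5 z 211.5 rot [-179.85   -0.18  -28.16] F u 5.3 v -2.3 z -1.0 M [ 1.06 -0.18 -0.13] 9.1
t 14.15 shift mm [-1.2  1.4  0.5] rotvec [-0.0026 -0.0032  0.0024] after-turn shift [-1.2  1.4  0.5]
```

Call:
play_rows:
  deltas:
    - [[-0.0005, 0.0005, 0.0012], [-0.001, -0.003, 0.002], 1]
    - [[-0.0003, 0, 0.0012], [0, 0, 0], 1]
    - [[0, 0, 0.001], [0, 0, 0], 1]

```text
time: 14.52
tool_pos: [503.7, -197.0, 210.6]
tcp_rot: [-179.9, -0.2, -28.3]
ft_force: [-2.9, 5.5, 5.9]
finger_gap: 9.1
```

```bash
python3 -c "
from h import *
gu(64,535.8,211)"
```

```text
u 65.4 v 536.6 z 210.6 rot [-179.86   -0.18  -28.26] F u 3.4 v -5.2 z 5.9 M [ 1.03  0.52 -0.06] 9.1
t 14.53 shift mm [-1.3  1.4 -0.4] rotvec [-0.0024 -0.0032  0.0008] after-turn shift [-1.3  1.4 -0.4]
```

Call:
play_rows:
  deltas:
    - [[-0.001, 0, 0.0015], [0, 0, 0], 1]
    - [[-0.0003, 0, 0.0015], [0, 0, 0], 1]

```text
time: 14.78
tool_pos: [503.6, -197.0, 210.6]
tcp_rot: [-179.9, -0.4, -28.3]
ft_force: [-1.7, 6.0, 6.8]
finger_gap: 9.2
```

```bash
python3 - <<'E'
from h import *
gu(64,535.8,211)
s,im=snap('wrist','w5');q,sc=snap('scene','s3')
a=cv2.resize(im[150:300,270:420],None,fx=4,fy=4,interpolation=cv2.INTER_CUBIC)[:, :400]
b=cv2.resize(sc[150:225,235:335],None,fx=4,fy=4,interpolation=cv2.INTER_CUBIC)
cv2.imwrite('pics/c6.png',np.hstack([a,np.vstack([b,b*0])])[:,:,::-1])
E
```

```text
u 65.3 v 536.5 z 210.6 rot [-179.87   -0.42  -28.26] F u 4.5 v -4.4 z 6.8 M [ 1.17  0.52 -0.11] 9.2
t 14.78 shift mm [-1.2  1.4 -0.4] rotvec [-0.0023 -0.0073  0.0007] after-turn shift [-1.2  1.4 -0.4]
```

View pics/c6.png

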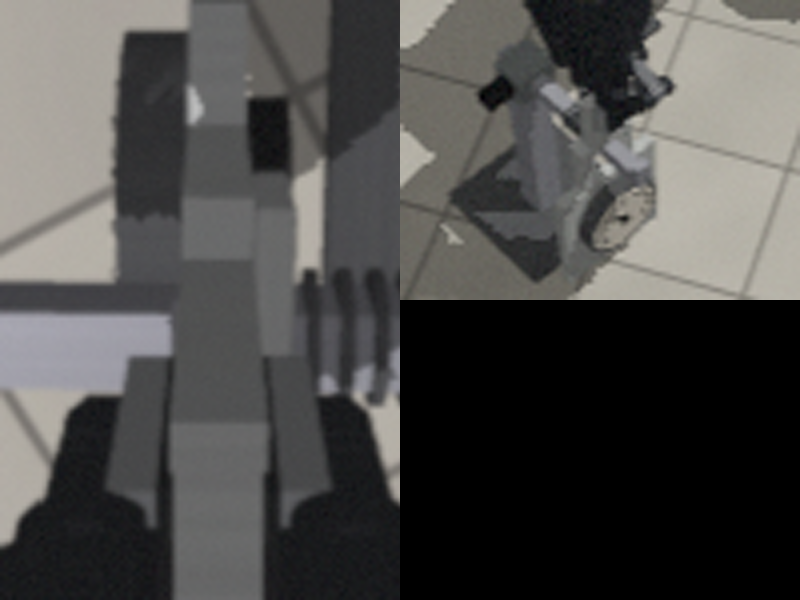

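The scene crop shows the dial facing outward below the arm. The wrist crop shows the yoke against the collar, over the arm. One slightly firmer press will tell me whether z is a hard stop.

Call:
play_rows:
  deltas:
    - [[0, -0.001, 0.0022], [0, 0, 0], 1]
    - [[0, 0, 0.0025], [0, 0, 0], 1]

```text
time: 15.12
tool_pos: [503.8, -197.0, 210.5]
tcp_rot: [-180.0, -0.5, -28.3]
ft_force: [-7.1, 9.1, 15.7]
finger_gap: 9.1
```

```bash
python3 -c "
from h import *
gu(64,535.8,211)"
```

```text
u 65.4 v 536.7 z 210.5 rot [-179.97   -0.53  -28.28] F u 4.7 v -10.6 z 15.7 M [ 1.85  1.54 -0.11] 9.1
t 15.12 shift mm [-1.4  1.5 -0.5] rotvec [-0.0005 -0.0093  0.0004] after-turn shift [-1.4  1.5 -0.5]
```

z stayed at 210.5 while the force rose to about 19 N down, so it is seated. I'll relax, straighten, then open.

Call:
play_rows:
  deltas:
    - [[0, 0, 0], [0, -0.006, 0], 1]
    - [[0, 0, 0], [0, -0.004, 0], 1]
    - [[0, 0, 0], [0, 0, 0], 1]
  force: 30

```text
time: 15.5
tool_pos: [503.9, -196.7, 210.8]
tcp_rot: [-179.9, 0.0, -28.3]
ft_force: [1.4, 4.7, -2.6]
finger_gap: 9.0
```

```bash
python3 -c "
from h import *
gu(64,535.8,211)"
```

```text
u 65.7 v 536.7 z 210.8 rot [-1.7994e+02  3.0000e-02 -2.8270e+01] F u 4.8 v -1.0 z -2.6 M [ 0.94 -0.37 -0.06] 9.0
t 15.5 shift mm [-1.4  1.8 -0.2] rotvec [-0.0011  0.0005  0.0005] after-turn shift [-1.4  1.8 -0.2]
```

Call:
play_rows:
  deltas:
    - [[0, -0.001, 0.0007], [0, 0, 0], 1]
    - [[0, -0.001, 0.0007], [0, 0, 0], 1]
    - [[0, 0, 0.0003], [0, 0, 0], 1]

```text
time: 15.88
tool_pos: [504.5, -196.1, 210.6]
tcp_rot: [179.9, -0.0, -28.3]
ft_force: [-1.7, 4.2, 2.2]
finger_gap: 9.1
```

```bash
python3 -c "
from h import *
gu(64,535.8,211)"
```

```text
u 66.5 v 536.9 z 210.6 rot [ 1.7993e+02 -1.0000e-02 -2.8310e+01] F u 2.9 v -3.5 z 2.2 M [ 0.94  0.36 -0.04] 9.1
t 15.88 shift mm [-1.6  2.6 -0.4] rotvec [ 0.0012 -0.0003 -0.0002] after-turn shift [-1.6  2.6 -0.4]
```

Now open the jaws evenly, in place.

Call:
play_rows:
  deltas:
    - [[0, 0, 0], [0, 0, 0], 0.85]
    - [[0, 0, 0], [0, 0, 0], 0.75]
    - [[0, 0, 0], [0, 0, 0], 0.6]
    - [[0, 0, 0], [0, 0, 0], 0.5]

```text
time: 16.38
tool_pos: [504.7, -197.5, 210.5]
tcp_rot: [179.8, -0.1, -28.3]
ft_force: [-0.2, 0.6, -0.5]
finger_gap: 42.4
```

```bash
python3 -c "
from h import *
gu(64,535.8,211)"
```

```text
u 65.4 v 537.7 z 210.5 rot [ 1.7983e+02 -1.2000e-01 -2.8340e+01] F u 0.4 v -0.5 z -0.5 M [-0.02 -0.03 -0.05] 42.4
t 16.38 shift mm [-2.4  1.5 -0.5] rotvec [ 0.003  -0.0022 -0.0007] after-turn shift [-2.4  1.5 -0.5]
```

Released and free. I'll rise straight up and look.

Call:
play_rows:
  deltas:
    - [[0, 0, -0.01], [0, 0, 0], 0.4]
    - [[0, 0, -0.02], [0, 0, 0], 0.4]
    - [[0, 0, -0.03], [0, 0, 0], 0.4]
    - [[0, 0, -0.04], [0, 0, 0], 0.4]
    - [[0, 0, 0], [0, 0, 0], 0.4]

```text
time: 17.0
tool_pos: [505.1, -197.4, 319.5]
tcp_rot: [179.8, -0.4, -28.3]
ft_force: [1.3, 0.7, 0.2]
finger_gap: 51.2
```

```bash
python3 - <<'E'
from h import *
gu(64,535.8,211)
s,im=snap('wrist','w6');q,sc=snap('scene','s4')
a=cv2.resize(im[130:330,240:440],None,fx=2,fy=2,interpolation=cv2.INTER_CUBIC)
b=cv2.resize(sc[150:250,235:335],None,fx=4,fy=4,interpolation=cv2.INTER_CUBIC)
cv2.imwrite('pics/c7.png',np.hstack([a,b])[:,:,::-1])
c=cam('wrist',s);g=66*U+537.7*V
w=[g+[0,0,244],g+15*V+[0,0,244],g+45*V+[0,0,148],g-45*V+[0,0,148]]
print(((proj(c,w)-[240,130])*2).round().tolist())
for n,x in(('beaker',(174,230)),):pass
t=eyes.snapshot('top');t1=cv2.imread('pics/t1.png')[:,:,::-1]
for n,(x,y) in dict(bottle=(178,143),beaker=(174,230),jar=(433,157)).items():print(n,np.abs(t[y-16:y+16,x-16:x+16].astype(int)-t1[y-16:y+16,x-16:x+16]).mean())
E
```

```text
u 65.7 v 538.1 z 319.5 rot [179.83  -0.37 -28.34] F u 1.2 v 0.8 z 0.2 M [ 0.04 -0.    0.04] 51.2
t 17.0 shift mm [ -3.5   1.4 108.5] rotvec [ 0.003  -0.0065 -0.0007] after-turn shift [ -2.8   1.8 108.5]
[[165.0, 165.0], [165.0, 127.0], [165.0, 25.0], [166.0, 189.0]]
bottle 4.903971354166667
beaker 5.850260416666667
jar 9.988932291666666
```

View pics/c7.png

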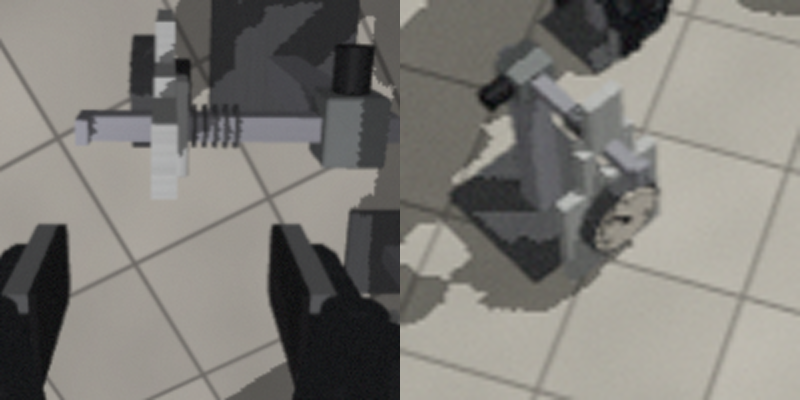

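```bash
python3 -c "
from bench import r
print(r.hand_in(), r.sense()['time'])"
```

```text
the job is handed in; nothing more can be done
the job is handed in; nothing more can be done
```

I took the gauge out of the rack, turned it so the dial faces outward and hung it over the lip of the 110 mm-base stand. I then pressed the collar back about 6.5 mm (about 5 N), lowered the gauge into the notch, let go and handed the job in at about 17 s.

**Seating:** the TCP stopped at z 210.5–210.6 mm, where I expected it for the gauge home. It did not move when I pressed harder. That press was about 19 N down plus about 11 N sideways, the highest force I saw on the stand (limit 25 N).

**After release:** the force readings were back near zero. The last pictures show the gauge hanging upright on its own against the collar, dial outward, with its tab within a few pixels of where I predicted.

**Bystanders:** I never went near the bottle, beaker or jar. My before-and-after picture comparison was low for the bottle (4.9) and beaker (5.9) but higher for the jar (10.0). I think that is the arm's shadow, but I did not look closer.

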